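# Find the high spot of an off-centre spindle with a dial gauge

### The job

Check the mixer spindle for runout: lower the dial gauge by its red knob until the sprung plunger rests lightly on the brass collar and is pushed in a few millimetres, then turn the spindle in its V-blocks by pushing the spokes of its star handle until the gauge shows its highest reading, and leave it so, the collar's highest spot under the plunger and everything let go. Never jam the plunger against the end of its travel, never force the spindle down or lift it out of its V-blocks, and leave the mug, pepper tin and marker pens alone.

Things in the scene. Friction and masses are not known exactly. Their poses are not given: they have to be found in the camera images.
- bench: Fixed measuring bench: base plate 150 (x) x 310 (y) x 12 mm, two 90-degree V-blocks at y = -125 and +125 mm (24 mm long, tops 71 mm up). Origin: centre of the plate's underside; x away from the robot, y to its left along the spindle, z up. The seated spindle's axis is at x = -20, z = 70 mm. The gauge's column, diameter 18, height 215 mm, stands at x = +55, y = +70 mm.
- spindle: Loose steel spindle, about 0.5 kg, diameter 20, length 290 mm, lying in the V-blocks by its own weight; friction keeps it where it is turned to (1 to 3 N at a spoke's end turns it). Origin on its axis, half way along; y is its axis. At the start its z is up and its x is that of the bench; they turn with it.
- wheel (a point): Centre of the star handle on the spindle (spindle y = -75 mm): black hub of diameter 36, length 24 mm with six straight dark steel spokes, 60 degrees apart, diameter 10 mm with round ends, reaching to 55 mm from the axis, the first along the spindle's +z, with a yellow ring. Push a spoke sideways with a fingertip from above, then the next.
- collar_mid (a point): Point on the spindle's axis (spindle y = +70 mm) amid the brass collar, diameter 44, length 26 mm, which is fast on the spindle but 3.5 mm off its axis: surface 18.5 mm from the axis at the low spot, 25.5 mm at the high spot opposite. Which way differs from start to start: find it with the gauge. The high spot never starts within 40 degrees of the top.
- gauge (a joint): How far the gauge carriage (black dial body of diameter 64 mm, axis along x, dial to the robot) has been lowered on its column, m, 0 to 0.045. The plunger tip, relaxed, stands 125 mm above the underside of the bench less this value. Friction of 8 N holds it anywhere; it moves up and down by the red knob.
- gauge_knob (a point): Centre of the red knob on top of the gauge, an upright cylinder of diameter 24, height 18 mm, its axis in line with the plunger. It stands 115 mm above the relaxed plunger tip; the top of the dial body is 17 mm below it.
- plunger (a joint): How far the plunger is pushed up into the gauge, m: 0 hanging free, 0.014 at the end. Spring 150 N/m, with its weight 0.4 N at 0, 2.5 N at the end. The dial's red needle shows it: from lower left it turns clockwise, as the robot sees it, by 20.6 degrees a mm; a mark each mm, longer at 0, 5 and 10.
- plunger_tip (a point): Lowest point of the plunger's ball end (diameter 8 mm), right above the spindle axis at y = +70 mm of the bench. Pressed on, it reads about 0.2 mm low (contact gives a little).
- ball: The steel ball end of the plunger, diameter 8 mm, on a rod of diameter 6 mm; origin at its lowest point, z up.
- mug: Dark navy mug, 84 x 117 x 98 mm, to the left; origin under it.
- pepper: Small grey pepper tin, diameter 41, height 51 mm, to the left; origin under its centre.
- marker_2: Red marker pen, 12 x 128 x 14 mm, lying to the right; origin under its centre.
- marker_3: Green marker pen, 12 x 128 x 14 mm, lying to the right; origin under its centre.

How it is judged (in metres and radians):
On the way:
1. the gauge is lowered so that the collar pushes the plunger in by more than 1 mm (value of joint plunger above 0.001 m and contact force between ball and spindle above 0.2 N), for 0.2 s.
At the end, for the whole second after the job is handed in: Plunger resting on the collar, pushed in 1 to 13.5 mm, its tip over 94.6 mm above the bench's underside (95.2 at the very highest; some 30 degrees either way pass); spindle at rest, seated in the V-blocks (origin 70 +- 1.5 mm up, within 0.03 rad of the bench's y, slid along under 30 mm) (all of step 1 and value of joint plunger below 0.0135 m and z of plunger_tip in the frame of bench above 0.0946 m and z of spindle in the frame of bench between 0.0685 and 0.0715 m and distance between spindle and bench below 0.08 m and angle between the y axis of spindle and the y axis of bench, either way round below 0.03 rad and angular speed of spindle below 0.05 rad/s and linear speed of spindle below 0.01 m/s); the robot touches nothing.
It fails at once if the plunger is jammed: more than 10 N between plunger and spindle (contact force between ball and spindle above 10 N).
It fails at once if the spindle is lifted more than 6 mm out of its V-blocks (z of spindle in the frame of bench above 0.076 m).
It fails at once if the spindle is forced against the bench with more than 40 N (contact force between spindle and bench above 40 N).
It fails at once if mug, pepper tin or a marker moved more than 20 mm (distance of any of mug, pepper, marker_2, marker_3 from where it was at the start of the episode above 0.02 m).
It also fails if it takes over 64 s, if anything falls off the work surface, if the arm or the gripper's body presses on something with over 40 N, if the wrist force passes 120 N, or if a joint passes its speed limit or range.

### The arm

A 7-joint arm with a two-finger parallel gripper is mounted at the origin on a cart in front of the work surface, level with it; the furniture and walls round the work are solid. World frame = base frame: x ahead of the robot, y to its left, z up, the work surface at z = 0. Lengths are in mm, angles in rad, forces in N, time in s.
With the tool pointing down it reaches from about 400 to 850 mm from the base axis. Payload 4.5 kg.
Tool frame: the origin (TCP) lies at the very end of the fingers, on their centre line; the grasp point (between the pads) lies 19 mm behind it; z points along the fingers, y is the line along which they close (so a half turn about z gives the same grasp; the last joint's range is limited). The gripper opens to 88 mm and grips with 3 to 60 N. Pads are 18 mm wide; open, the fingers measure 123 mm over their backs; the gripper's body (75 mm by 187 mm) begins 45 mm behind the grasp point.
Start: joints at [1.31, 0.689, -0.195, 1.565, 0.157, 0.902, -0.215], TCP at [181.622, -598.053, 238.743] pointing down, gripper open.
Joint ranges: [-3.01, 3.01], [-0.46, 2.08], [-1.47, 1.51], [0.13, 2.56], [-1, 4.14], [0.04, 2.09], [-2.66, 2.66]. Speed limits (rad/s): [2.57, 2.57, 3.14, 3.14, 3.14, 3.14, 3.14].

### API

Orientations are given as a unit quaternion [x, y, z, w].
In Python, from station import ctrl gives the robot as it stands. The module is installed in compiled form; this text tells all that it offers.
- The arm moves only by the tool servo_tool, never from a script. Its argument "moves" is text: rows parted by semicolons, each of 4 numbers parted by spaces: the shift along the world's x, y, z in mm, then the turn about the world's z in degrees. A call has 1 to 12 rows; each row shifts and turns the commanded pose from where the row before left it; what a row does not reach is not made up. A row lasts 1/12 s, in which the tool goes at most 41.7 mm and 7.16 degrees, less where a joint would pass 70% of its speed; a pose out of reach is approached as far as the arm can. A call with a gripper value outside its range is refused whole. "jaw" is the closure, from -1 (fully open) to 1 (shut), set as the call begins (left out, the last holds). The fingers move at their own pace and stop on an object; the grip force is fixed at half the most. Time passes only in rows, so rows that do not move let the fingers close. It gives the time, the measured TCP pose, the force, the opening and the grip force at its end, in the units of the state.
- ctrl.observe(): the state, without advancing time (a new reading comes with each control period).
- ctrl.get_image(name): name is "side" or "top" or "wrist"; returns the picture (480x640x3 uint8, red, green, blue); there is no depth.
- ctrl.camera_params(name): a dict with "fx", "fy", "cx", "cy" (pixels), "R" (3x3) and "t" (3): a world point X has camera coordinates R X + t. Camera axes: x right, y down, z forward; pixel columns grow to the right and rows downward; lengths in mm; the calibration is good to about 2 mm. A picture is of the moment at which its call begins: read the wrist's pose just before it. camera_params takes no time and is no camera call; for the wrist camera it gives the pose at the moment of the call.
- ctrl.finish_job(): hands the job in; it is judged then, once.
The state is a dict: "t": time; "joints": joint angles; "qvel": joint speeds; "effort": joint torques, N m; "position": TCP position; "orientation": TCP orientation; "contact_force": force on the tool from outside, world axes, zero at the start; "wrist_torque": the same for the moment, N m; "opening": finger opening in mm; "grip_force": force on a finger pad.
Only numpy, scipy, OpenCV 4.12 (cv2) and the standard library are available. Lean on these libraries where they do the work, as an engineer would, in place of code of your own. Each camera call takes 0.05 s, during which the arm holds its last target. There are 200 camera calls.

## Working session

There is one attempt and no reset: what is moved stays moved. The work goes in short steps, Python scripts to look and compute and a tool call to move; the robot and the scene stay as the last step left them, time stands still between calls to the robot, and variables do not carry over. Pictures are saved under pics/ and viewed, at most 10 in all, crops included, and the job is handed in when it is done.

Besides the shell and the picture viewer there is one more tool, called after ">>>" by a JSON object that holds its "op" and its "data", one argument or row to a line. servo_tool: Moves the arm, as the interface text tells. Its arguments: {"type":"object","properties":{"moves":{"type":"string"},"jaw":{"type":"number"}},"required":["moves"]}

```bash
mkdir -p pics; python3 - <<'E'
from station import ctrl
import cv2,numpy as np
for n in("side","top"):
    p=ctrl.camera_params(n);print(n,{k:np.round(v,3).tolist() for k,v in p.items()})
    cv2.imwrite(f"pics/{n}0.png",ctrl.get_image(n)[:,:,::-1])
s=ctrl.observe();print(s["t"],s["position"],s["orientation"],s["opening"],s["contact_force"])
E
```

```text
side {'fx': 579.125, 'fy': 579.125, 'cx': 316.052, 'cy': 229.144, 'R': [[0.893, -0.449, 0.001], [-0.348, -0.692, -0.632], [0.285, 0.564, -0.775]], 't': [-465.577, 233.538, 1397.4]}
top {'fx': 597.389, 'fy': 597.389, 'cx': 318.032, 'cy': 232.795, 'R': [[-0.047, -0.999, -0.001], [-0.972, 0.046, -0.231], [0.231, -0.01, -0.973]], 't': [-9.403, 538.902, 1510.558]}
0.1 [ 181.40808994 -597.53776442  238.01848724] [ 9.89149630e-01  1.46909488e-01 -1.68396735e-04 -7.64474241e-04] 88.03500412054963 [0.67239163 0.34332043 0.01749918]
```

View pics/side0.png

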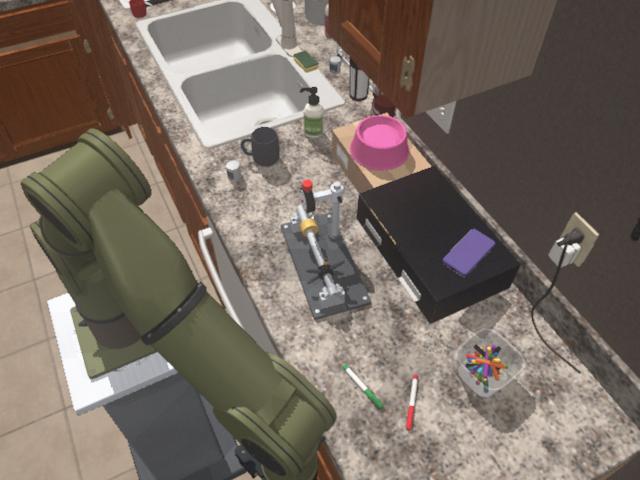

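View pics/top0.png

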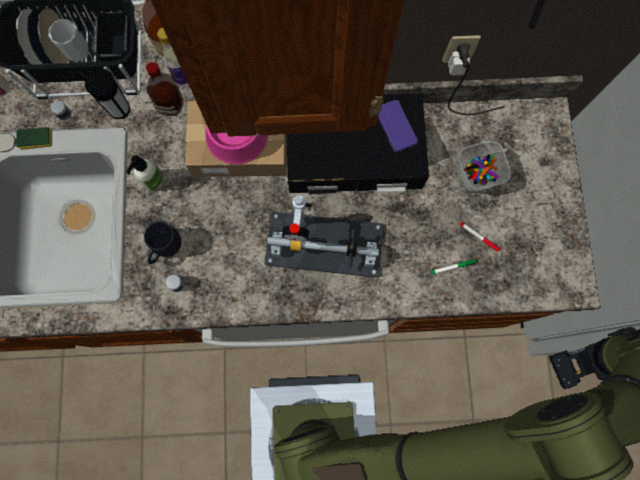

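The side view shows the red knob near (307,184), collar near (309,227) and hub near (325,267). In the top view they are near (294,229), (295,244) and (351,249). The mug and pepper tin are to the left and the pens are to the right, all clear of the bench. I'll crop in for precise pixels.

```bash
cat > h.py <<'E'
import numpy as np,cv2
from station import ctrl
def P(n):
    p=ctrl.camera_params(n);K=np.array([[p["fx"],0,p["cx"]],[0,p["fy"],p["cy"]],[0,0,1]])
    return K@np.c_[np.array(p["R"]),np.array(p["t"])]
def tri(a,b,n1="side",n2="top"):
    X=cv2.triangulatePoints(P(n1),P(n2),np.float64(a).reshape(2,1),np.float64(b).reshape(2,1));return (X[:3]/X[3]).ravel()
def proj(n,X):
    q=P(n)@np.r_[X,1];return q[:2]/q[2]
E
python3 - <<'E'
from h import *
a=cv2.imread("pics/side0.png");b=cv2.imread("pics/top0.png")
c=np.hstack([cv2.resize(a[170:320,270:375],None,fx=3.8,fy=3.8,interpolation=2),cv2.resize(b[185:285,260:390],(399,570) if 0 else (399,307),interpolation=2).copy() if 0 else cv2.copyMakeBorder(cv2.resize(b[190:280,262:388],None,fx=3.1,fy=3.1,interpolation=2),0,570-279,0,0,0)])
print(c.shape);cv2.imwrite("pics/c0.png",c)
for n,i,r in(("s",a,(170,210,290,325)),("t",b,(215,245,280,310))):
    h=cv2.cvtColor(i,cv2.COLOR_BGR2HSV)
    for nm,m in(("red",((h[...,0]<6)|(h[...,0]>174))&(h[...,1]>180)&(h[...,2]>90)),("brass",(h[...,0]>14)&(h[...,0]<26)&(h[...,1]>120)&(h[...,2]>100)),("yel",(h[...,0]>24)&(h[...,0]<34)&(h[...,1]>120)&(h[...,2]>80))):
        y,x=np.nonzero(m[170:320,262:388]);y+=170;x+=262
        print(n,nm,len(x),x.mean() if len(x) else 0,y.mean() if len(x) else 0,x.min(initial=999),x.max(initial=0),y.min(initial=999),y.max(initial=0))
E
```

```text
(570, 790, 3)
s red 0 0 0 999 0 999 0
s brass 135 308.8814814814815 226.64444444444445 301 326 219 264
s yel 0 0 0 999 0 999 0
t red 84 293.95238095238096 228.33333333333334 289 299 224 233
t brass 96 295.71875 243.45833333333334 290 322 179 249
t yel 0 0 0 999 0 999 0
```

View pics/c0.png

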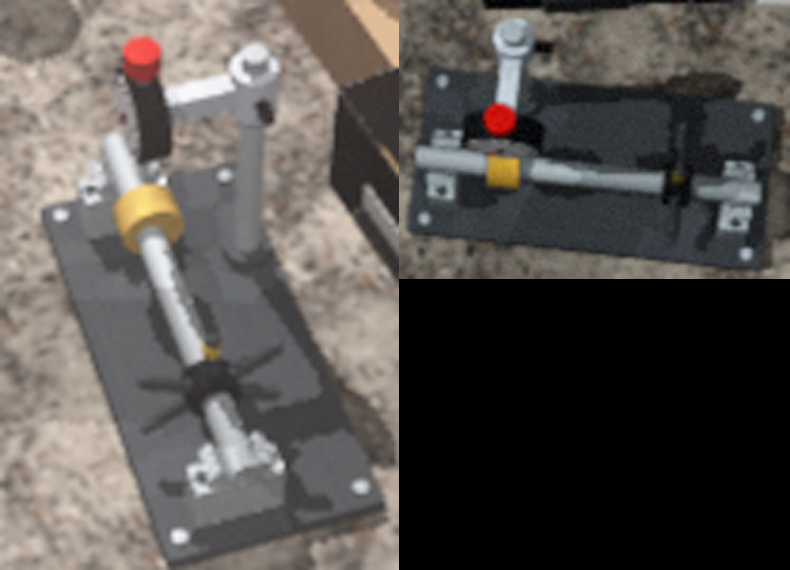

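The crop shows the four plate screws, knob, column top, hub with its yellow-ringed spoke up, and collar. I'll triangulate these.

```bash
python3 - <<'E'
from h import *
S=lambda u,v:(270+u/3.8,170+v/3.8)
T=lambda u,v:(262+(u-399)/3.1,190+v/3.1)
pts=dict(FL=((225,176),(441,82)),NL=((60,215),(424,218)),NR=((180,537),(745,254)),FR=((361,487),(757,115)),knob=((142,56),(500,118)),col=((255,55),(514,37)),collar=((150,218),(503,172)),hub=((212,385),(677,187)))
X={k:tri(S(*a),T(*b)) for k,(a,b) in pts.items()}
for k,v in X.items(): print(k,v.round(1), (proj("side",v)-S(*pts[k][0])).round(2))
c=np.mean([X[k] for k in("FL","NL","NR","FR")],0)
d=X["FL"]+X["NL"]-X["FR"]-X["NR"]; e=X["FL"]+X["FR"]-X["NL"]-X["NR"]
yaw1=np.arctan2(-d[0],d[1]);yaw2=np.arctan2(e[1],e[0]);yaw3=np.arctan2(-(X["collar"]-X["hub"])[0],(X["collar"]-X["hub"])[1])
print(c,np.degrees([yaw1,yaw2,yaw3]))
y=yaw1;R=np.array([[np.cos(y),-np.sin(y)],[np.sin(y),np.cos(y)]])
for k,p in dict(knob=(-20,70,240),axc=(-20,70,70),wheel=(-20,-75,70),col=(55,70,215)).items():
    w=np.r_[c[:2]+R@p[:2],p[2]];print(k,w.round(1),"side",((proj("side",w)-(270,170))*3.8).round(),"top",((proj("top",w)-(262,190))*3.1+(399,0)).round())
E
```

```text
FL [602.2  78.8   8.3] [ 0.15 -0.06]
NL [479.1  97.3  11. ] [ 0.45 -0.16]
NR [ 435.1 -179.4    9.8] [ 0.2  -0.07]
FR [ 558.1 -198.5    9.3] [ 0.31 -0.12]
knob [510.2  21.4 232.8] [ 0.57 -0.21]
col [581.7   8.3 211.3] [-0.22  0.08]
collar [509.8  24.6  67. ] [-1.56  0.55]
hub [ 486.  -120.4   70.6] [-0.4   0.14]
[518.59965012 -50.42542877   9.59583405] [-9.02864597 -8.68407538 -9.31528824]
knob [509.8  21.8 240. ] side [143.  47.] top [499. 118.]
axc [509.8  21.8  70. ] side [146. 220.] top [507. 166.]
wheel [ 487.1 -121.4   70. ] side [213. 387.] top [678. 185.]
col [583.9  10.1 215. ] side [256.  48.] top [512.  32.]
```

Results match the text: plate at z≈9.6 (12 expected), bench yaw about -9°, knob at (510,22), wheel at (487,-121,70). I'll approach, turning the jaw line parallel to the spindle.

>>> {"op": "servo_tool", "data": {
  "moves": "20 33 4 -2.2;20 33 4 -2.2;20 33 4 -2.2;20 33 4 -2.2;20 33 4 -2.2;20 33 4 -2.2;20 33 4 -2.2;20 33 4 -2.2;20 33 4 -2.2;20 33 4 -2.2;20 33 4 -2.2;20 33 4 -2"
}}

```text
t: 1.1
position: [422.0, -200.2, 286.8]
orientation: [0.997, -0.082, -0.0, -0.0]
contact_force: [0.6, -1.4, -0.2]
opening: 88.0
grip_force: 0.0
```

>>> {"op": "servo_tool", "data": {
  "moves": "0 30 0 0;0 30 0 0;0 30 0 0;0 30 0 0;0 30 0 0;0 30 0 0;0 30 0 0;0 0 0 0;0 0 0 0"
}}

```text
t: 1.85
position: [421.4, 9.6, 286.6]
orientation: [0.997, -0.079, -0.0, -0.0]
contact_force: [-0.3, 0.1, -1.1]
opening: 88.0
grip_force: 0.0
```

```bash
python3 - <<'E'
from h import *
s=ctrl.observe();print(s["t"],s["position"].round(1) if hasattr(s["position"],"round") else s["position"],s["orientation"])
p=ctrl.camera_params("wrist");print({k:np.round(v,3).tolist() for k,v in p.items()})
print("campos",-np.array(p["R"]).T@np.array(p["t"]))
for n,w in dict(knob=(510,21.6,249),collar=(510,22,95),wheel=(487,-121,70)).items(): print(n,proj("wrist",np.array(w,float)))
cv2.imwrite("pics/w1.png",ctrl.get_image("wrist")[:,:,::-1])
E
```

```text
1.85 [421.4   9.6 286.6] [ 9.96882618e-01 -7.88985442e-02 -2.30344110e-04 -1.08115905e-04]
{'fx': 390.627, 'fy': 390.627, 'cx': 321.738, 'cy': 237.557, 'R': [[-0.158, -0.987, -0.001], [-0.951, 0.152, 0.268], [-0.265, 0.043, -0.963]], 't': [77.092, 350.427, 547.429]}
campos [490.42532561  -0.88717799 433.47735123]
knob [265.09964013  91.9832611 ]
collar [290.87408291 109.04869548]
wheel [456.61038796 110.50855656]
```

View pics/w1.png

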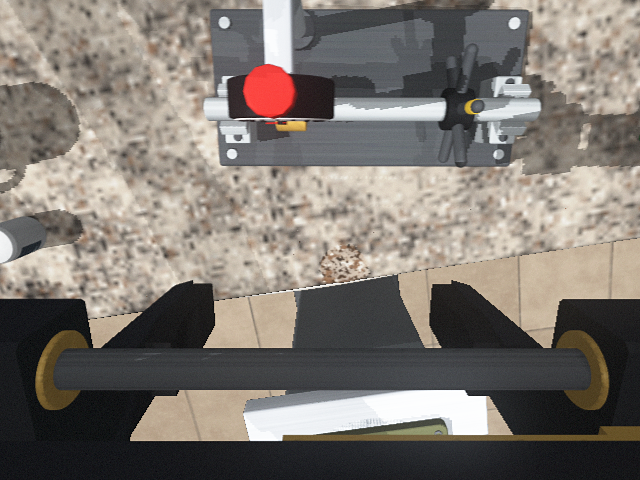

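The wrist view shows the knob centred at (269,91), where I predicted (265,92), so it lies about 2 mm further to -y. The yellow-ringed spoke points up. Next I'll go over the knob and grip it.

>>> {"op": "servo_tool", "data": {
  "moves": "29.5 3.5 0 0;29.5 3.5 0 0;29.5 3 0 0;0 0 -20 0;0 0 -20 0;0 0 -10 0;0 0 -6 0;0 0 0 0;0 0 0 0"
}}

```text
t: 2.65
position: [510.2, 16.9, 230.9]
orientation: [0.997, -0.082, -0.0, 0.0]
contact_force: [-0.5, -0.4, -0.5]
opening: 87.6
grip_force: 0.0
```

>>> {"op": "servo_tool", "data": {
  "moves": "0 0 0 0;0 0 0 0;0 0 0 0;0 0 0 0;0 0 0 0;0 0 0 0;0 0 0 0;0 0 0 0",
  "jaw": 1
}}

```text
t: 3.32
position: [510.1, 18.0, 230.8]
orientation: [0.997, -0.081, 0.0, 0.0]
contact_force: [-0.7, 0.7, -0.1]
opening: 36.8
grip_force: 0.0
```

>>> {"op": "servo_tool", "data": {
  "moves": "0 0 0 0;0 0 0 0;0 0 0 0;0 0 0 0;0 0 0 0"
}}

```text
t: 3.73
position: [510.6, 20.7, 230.7]
orientation: [0.997, -0.08, 0.0, -0.002]
contact_force: [1.2, 5.4, -1.3]
opening: 22.7
grip_force: 30.0
```

Knob gripped (opening ≈ 23 mm). I'll lower it 39 mm.

>>> {"op": "servo_tool", "data": {
  "moves": "0 3 -3 0;0 0 -5 0;0 0 -5 0;0 0 -5 0;0 0 -5 0;0 0 -5 0;0 0 -5 0;0 0 -3 0;0 0 -2 0;0 0 -1 0;0 0 0 0;0 0 0 0"
}}

```text
t: 4.73
position: [510.7, 20.8, 193.4]
orientation: [0.997, -0.081, 0.001, 0.0]
contact_force: [-2.7, -0.0, 15.4]
opening: 23.0
grip_force: 30.0
```

>>> {"op": "servo_tool", "data": {
  "moves": "0 0 -1 0;0 0 -1 0;0 0 0 0;0 0 0 0"
}}

```text
t: 5.07
position: [510.8, 20.8, 193.2]
orientation: [0.997, -0.081, 0.002, 0.0]
contact_force: [-7.8, -1.2, 33.2]
opening: 22.9
grip_force: 30.0
```

The gauge stopped at 33 N, so the carriage may be at its end stop. I'll relieve the force and measure its height.

>>> {"op": "servo_tool", "data": {
  "moves": "0 0 1 0;0 0 1 0;0 0 0.5 0;0 0 0 0"
}}

```text
t: 5.4
position: [510.7, 20.8, 193.4]
orientation: [0.997, -0.081, 0.001, 0.0]
contact_force: [-2.1, 0.9, 11.1]
opening: 23.2
grip_force: 30.0
```

```bash
python3 - <<'E'
from h import *
s=ctrl.observe();print(s["t"],s["position"],s["contact_force"],s["wrist_torque"])
a=ctrl.get_image("side")[:,:,::-1];b=ctrl.get_image("top")[:,:,::-1];w=ctrl.get_image("wrist")[:,:,::-1]
cv2.imwrite("pics/s2.png",a);cv2.imwrite("pics/t2.png",b)
c=np.hstack([cv2.resize(a[120:320,220:420],(400,400),interpolation=2),cv2.resize(w,(400,300))[:400] if 0 else cv2.copyMakeBorder(cv2.resize(w,(400,300)),0,100,0,0,0)])
cv2.imwrite("pics/c2.png",c)
E
```

```text
5.4 [510.65734474  20.81450278 193.42660327] [-2.06158798  0.87896024 11.1060827 ] [0.05215655 0.46571875 0.04534434]
```

View pics/c2.png

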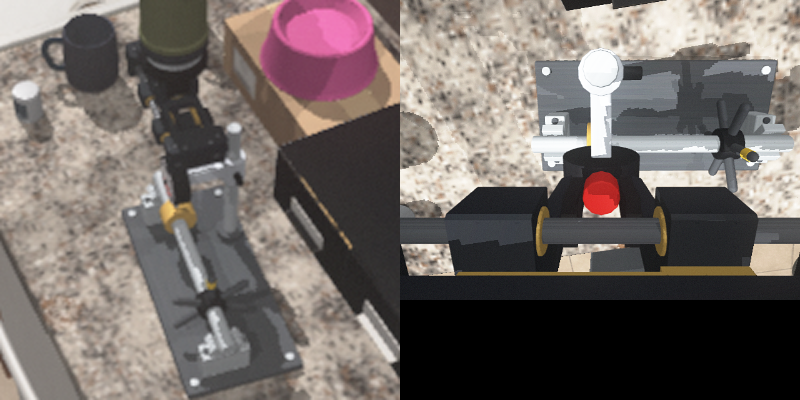

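The side view shows the column now standing well above the bracket, and the wrist view shows the knob still between the pads. The hard stop fits the carriage limit (45 mm), meaning the gauge started about 8 mm down. I'll raise it 6 mm to leave plunger travel.

>>> {"op": "servo_tool", "data": {
  "moves": "0 0 1 0;0 0 1 0;0 0 2 0;0 0 2 0;0 0 1.5 0;0 0 0 0;0 0 0 0"
}}

```text
t: 6.13
position: [510.5, 20.9, 199.7]
orientation: [0.997, -0.081, 0.0, 0.0]
contact_force: [4.4, -0.1, -8.8]
opening: 23.3
grip_force: 30.0
```

>>> {"op": "servo_tool", "data": {
  "moves": "0 0 -0.5 0;0 0 0 0;0 0 0 0;0 0 0 0;0 0 0 0;0 0 0 0",
  "jaw": 0.2
}}

```text
t: 6.63
position: [509.9, 21.0, 199.4]
orientation: [0.997, -0.081, -0.0, 0.0]
contact_force: [-1.0, 0.2, -0.1]
opening: 35.4
grip_force: 0.0
```

>>> {"op": "servo_tool", "data": {
  "moves": "0 0 20 0;0 0 30 0;0 0 35 0;0 0 0 0"
}}

```text
t: 6.97
position: [513.6, 21.3, 289.8]
orientation: [0.997, -0.081, 0.005, -0.001]
contact_force: [-0.1, -0.6, -0.1]
opening: 35.4
grip_force: 0.0
```

```bash
python3 - <<'E'
from h import *
s=ctrl.observe();print(s["t"],s["position"],np.round(s["joints"],2),s["opening"])
cv2.imwrite("pics/w3.png",ctrl.get_image("wrist")[:,:,::-1])
# virtual view: yaw+180 camera at TCP T: where does dial centre / collar project
p=ctrl.camera_params("wrist");R=np.array(p["R"]);c=-R.T@np.array(p["t"])-np.array(s["position"])
Z=np.diag([-1,-1,1.]);K=np.array([[p["fx"],0,p["cx"]],[0,p["fy"],p["cy"]],[0,0,1]])
for T in([500,-20,290],[540,0,290],[487,-121,220],[460,-121,250],[440,0,290]):
    R2=R@Z;c2=Z@c+T;o=[]
    for X in([498,23,153],[510,22,90],[487,-121,100]):
        q=K@(R2@(np.array(X)-c2));o.append((q[:2]/q[2]).round())
    print(T,"cam",c2.round(),*o)
E
```

```text
6.9667 [513.5654866   21.25284329 289.79777002] [-0.09  0.47 -0.07  1.84  0.04  0.82 -1.91] 35.435463716919514
[500, -20, 290] cam [433.  -9. 435.] [380. 214.] [371. 213.] [207. 216.]
[540, 0, 290] cam [473.  11. 435.] [345. 164.] [342. 173.] [172. 174.]
[487, -121, 220] cam [ 420. -110.  365.] [580. 233.] [523. 228.] [323. 232.]
[460, -121, 250] cam [ 393. -110.  395.] [550. 262.] [506. 251.] [328. 255.]
[440, 0, 290] cam [373.  11. 435.] [364. 293.] [358. 278.] [201. 283.]
```

j7 allows a +180° turn, which puts the wrist camera on the robot side facing the dial. I'll back off and turn with the jaw shut.

>>> {"op": "servo_tool", "data": {
  "moves": "-10 -2 0 7;-10 -2 0 7;-10 -2 0 7;-10 -2 0 7;-10 -2 0 7;-10 -2 0 7;-10 -2 0 7;-5 -2 0 7;0 -3 0 7;0 -2 0 7;0 0 0 7;0 0 0 7",
  "jaw": 1
}}

```text
t: 8.02
position: [434.3, -0.3, 283.4]
orientation: [0.793, 0.609, -0.001, -0.001]
contact_force: [0.7, -0.6, -0.2]
opening: 0.1
grip_force: 0.0
```

>>> {"op": "servo_tool", "data": {
  "moves": "0 0 -6 7;0 0 -6 7;0 0 -6 7;0 0 -6 7;0 0 -6 7;0 0 -6 7;0 0 -6 7;0 0 -6 7;0 0 -6 7;0 0 -6 7;0 0 -6 7;0 0 -6 7"
}}

```text
t: 9.02
position: [434.2, -0.1, 211.1]
orientation: [0.182, 0.983, 0.0, -0.001]
contact_force: [0.8, -0.1, -0.8]
opening: 0.3
grip_force: 0.0
```

>>> {"op": "servo_tool", "data": {
  "moves": "0 0 -4 6;0 0 -4 6;0 0 0 0;0 0 0 0"
}}

```text
t: 9.35
position: [434.3, -0.1, 203.5]
orientation: [0.082, 0.997, 0.0, -0.001]
contact_force: [-0.2, 0.3, 0.1]
opening: 0.3
grip_force: 0.0
```

```bash
python3 - <<'E'
from h import *
s=ctrl.observe();print(s["t"],s["position"],s["orientation"],np.round(s["joints"],2))
w=ctrl.get_image("wrist")[:,:,::-1];cv2.imwrite("pics/w4.png",w)
u=np.array([proj("wrist",np.array(x,float)) for x in([510,22,210],[510,22,90],[487,-121,100],[498,23,153])]);print(u.round())
x0=int(max(0,u[3,0]-100));y0=int(max(0,u[3,1]-90));print(x0,y0)
cv2.imwrite("pics/c4.png",cv2.resize(w[y0:y0+190,x0:x0+260],None,fx=3,fy=3,interpolation=2))
E
```

```text
9.35 [ 4.34314206e+02 -5.76502861e-02  2.03516404e+02] [ 8.24193052e-02  9.96597045e-01  3.33391553e-04 -1.13013358e-03] [ 0.45  0.63 -0.87  2.13  0.75  0.72  0.47]
[[398. 454.]
 [367. 324.]
 [166. 332.]
 [378. 357.]]
278 267
```

View pics/c4.png

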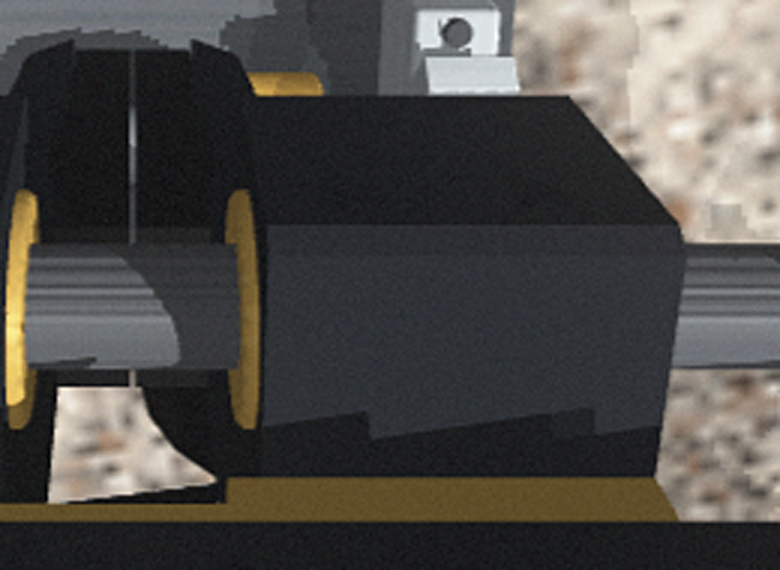

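The gripper hides the dial from here. The wheel position should show it right of the gripper, so I'll go there.

>>> {"op": "servo_tool", "data": {
  "moves": "0 -35 0 0;7 -35 -6 0;15 -35 -10 0;14 -13 -10 0;0 0 -10 0;0 0 -5 0;0 0 0 0;0 0 0 0"
}}

```text
t: 10.07
position: [470.5, -116.4, 163.4]
orientation: [0.08, 0.997, 0.0, -0.0]
contact_force: [-0.7, -0.0, -0.8]
opening: 0.4
grip_force: 0.0
```

```bash
python3 - <<'E'
from h import *
s=ctrl.observe();print(s["t"],s["position"],np.round(s["joints"],2))
w=ctrl.get_image("wrist")[:,:,::-1];cv2.imwrite("pics/w5.png",w)
u=np.array([proj("wrist",np.array(x,float)) for x in([510,22,210],[510,22,90],[487,-121,100],[498,23,153])]);print(u.round())
E
```

```text
10.0667 [ 470.45841344 -116.43130875  163.4417894 ] [ 0.64  0.75 -0.82  2.04  0.84  0.73  0.69]
[[787. 414.]
 [558. 274.]
 [317. 281.]
 [644. 300.]]
```

View pics/w5.png

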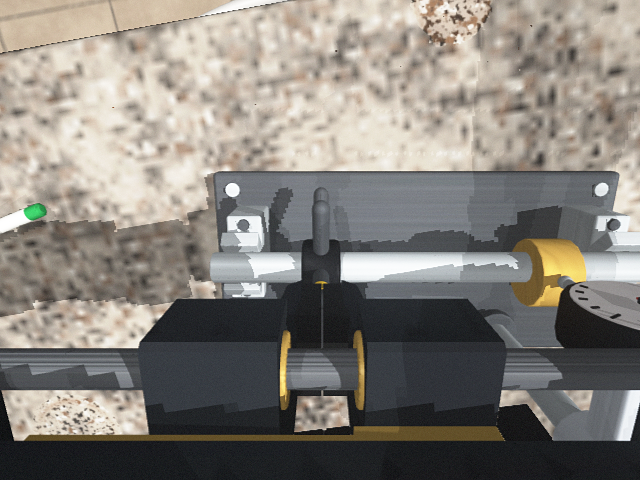

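The wrist view shows the star hub at (322,262), the collar spanning rows about 239–306 at column 548 with the plunger ball resting on it near (565,283), and the spindle spanning rows about 251–281. The collar is clearly offset towards +x. I'll quantify that.

```bash
cat >> h.py <<'E'
YAW=np.radians(-9.0);XB=np.array([np.cos(YAW),np.sin(YAW),0]);YB=np.array([-np.sin(YAW),np.cos(YAW),0])
O=np.array([518.6,-50.4,0])
def ang(p,u,v):
    d=np.array(p["R"]).T@np.array([(u-p["cx"])/p["fx"],(v-p["cy"])/p["fy"],1.]);return np.arctan2(d@XB,-d[2])
def coll(w,p,cu=None):
    h=cv2.cvtColor(w,cv2.COLOR_BGR2HSV);br=(h[...,0]>12)&(h[...,0]<32)&(h[...,1]>110)
    s=ctrl.observe()
    c=-np.array(p["R"]).T@np.array(p["t"]);cb=np.array([(c-O)@XB,c[2]])
    m=np.zeros_like(br);uc=proj_p(p,O-20*XB+70*YB+[0,0,70]);x0,y0=[int(q) for q in uc]
    x=slice(max(x0-45,0),min(x0+50,640));y=slice(y0-50,min(y0+50,480));m[y,x]=br[y,x]
    n,l,st,_=cv2.connectedComponentsWithStats(m.astype(np.uint8));i=1+st[1:,4].argmax();m=l==i
    vs,us=np.nonzero(m);print("collar box",us.min(),us.max(),vs.min(),vs.max(),"cam xb,z",cb.round(1))
    A=[ang(p,u,v) for u,v in zip(us,vs)];lo,hi=min(A),max(A)
    ax=np.array([-20,70.])-cb;D=np.hypot(*ax);th=np.arctan2(ax[0],-ax[1])
    # half width check
    print("axis dir",np.degrees(th).round(2),"D",D.round(1),"collar mid",np.degrees((lo+hi)/2).round(2),"radius",(np.sin((hi-lo)/2)*D).round(1))
    return (lo+hi)/2,th,D
def proj_p(p,X):
    q=np.array(p["R"])@X+np.array(p["t"]);return np.array([p["fx"]*q[0]/q[2]+p["cx"],p["fy"]*q[1]/q[2]+p["cy"]])
E
python3 - <<'E'
from h import *
w=cv2.imread("pics/w5.png");p=ctrl.camera_params("wrist")
m,th,D=coll(w,p)
g=cv2.cvtColor(w,cv2.COLOR_BGR2GRAY)
for u in(470,485,500,225,290):
    col=g[235:300,u].astype(int);print(u,list(col))
E
```

```text
collar box 511 585 239 306 cam xb,z [-104.5  310.7]
axis dir 19.35 D 255.1 collar mid 20.72 radius 21.7
470 [np.int64(58), np.int64(59), np.int64(62), np.int64(61), np.int64(63), np.int64(59), np.int64(63), np.int64(62), np.int64(65), np.int64(60), np.int64(64), np.int64(62), np.int64(63), np.int64(66), np.int64(63), np.int64(61), np.int64(61), np.int64(119), np.int64(136), np.int64(153), np.int64(170), np.int64(179), np.int64(187), np.int64(194), np.int64(196), np.int64(206), np.int64(212), np.int64(219), np.int64(228), np.int64(129), np.int64(130), np.int64(135), np.int64(136), np.int64(133), np.int64(137), np.int64(143), np.int64(144), np.int64(147), np.int64(151), np.int64(150), np.int64(148), np.int64(146), np.int64(150), np.int64(150), np.int64(143), np.int64(137), np.int64(138), np.int64(115), np.int64(105), np.int64(103), np.int64(105), np.int64(101), np.int64(106), np.int64(103), np.int64(103), np.int64(100), np.int64(101), np.int64(108), np.int64(103), np.int64(101), np.int64(101), np.int64(105), np.int64(103), np.int64(100), np.int64(102)]
485 [np.int64(114), np.int64(110)
[... 3108 characters left out ...]
.int64(125), np.int64(143), np.int64(145), np.int64(140), np.int64(200), np.int64(216), np.int64(225), np.int64(232), np.int64(236), np.int64(242), np.int64(245), np.int64(249), np.int64(251), np.int64(251), np.int64(250), np.int64(250), np.int64(252), np.int64(220), np.int64(179), np.int64(176), np.int64(180), np.int64(182), np.int64(181), np.int64(174), np.int64(169), np.int64(168), np.int64(168), np.int64(165), np.int64(148), np.int64(140), np.int64(130), np.int64(61), np.int64(40), np.int64(35), np.int64(43), np.int64(38), np.int64(36), np.int64(40), np.int64(41), np.int64(35), np.int64(36), np.int64(43), np.int64(39), np.int64(40), np.int64(34), np.int64(41), np.int64(39), np.int64(40)]
```

```bash
cat >> h.py <<'E'
def off(w,p,us=(470,485,500)):
    """perpendicular offset of collar centre from spindle axis (mm, + = away from robot)"""
    m,th,D=coll(w,p);g=cv2.cvtColor(w,cv2.COLOR_BGR2GRAY).astype(float);r=[]
    for u in us:
        v0=int(round(proj_p(p,O-20*XB+[0,0,70]+YB*40)[1]))
        d=np.diff(cv2.GaussianBlur(g[:,u-1:u+2].mean(1).reshape(-1,1),(1,3),0).ravel())
        a=v0-25+d[v0-25:v0-5].argmax()+.5; b=v0+8+d[v0+8:v0+25].argmin()+.5
        r.append((ang(p,u,a)+ang(p,u,b))/2); print(u,a,b,"r",D*np.sin((ang(p,u,b)-ang(p,u,a))/2))
    s=np.median(r);print("view tilt",np.degrees(s),"OFFSET",D*(m-s),"axis err mm",D*(s-th));return D*(m-s),s
E
python3 - <<'E'
from h import *
off(cv2.imread("pics/w5.png"),ctrl.camera_params("wrist"))
E
```

```text
collar box 511 585 239 306 cam xb,z [-104.5  310.7]
axis dir 19.35 D 255.1 collar mid 20.72 radius 21.7
470 251.5 281.5 r 9.731927270635717
485 251.5 281.5 r 9.73168506073731
500 251.5 281.5 r 9.731442409539135
view tilt 19.847073542131955 OFFSET 3.8834656060808834 axis err mm 2.2150283054254665
```

The offset is +3.9 mm perpendicular to a view tilted 20° (the maximum possible is 3.5). So the high spot lies about 70° from the top, on the far side. I need to push the top spoke towards the robot by about 70° in all. First I'll go behind the top spoke.

>>> {"op": "servo_tool", "data": {
  "moves": "20 -4.2 0 0;19.5 -4.2 0 0;0 0 -15 0;0 0 -15 0;0 0 -15 0;0 0 -10 0;0 0 -8 0;0 0 0 0;0 0 0 0"
}}

```text
t: 10.87
position: [510.7, -126.0, 100.5]
orientation: [0.081, 0.997, 0.0, 0.0]
contact_force: [0.4, -0.1, 0.0]
opening: 0.7
grip_force: 0.0
```

>>> {"op": "servo_tool", "data": {
  "moves": "-3 0.5 0 0;-3 0.5 0 0;-3 0.5 0 0;-3 0.5 0 0;-3 0.5 0 0;-3 0.5 0 0;-3 0.5 0 0;-3 0.5 0 0"
}}

```text
t: 11.53
position: [487.3, -122.1, 100.8]
orientation: [0.081, 0.997, 0.0, 0.001]
contact_force: [3.3, 1.0, 4.5]
opening: 0.9
grip_force: 2.3
```

>>> {"op": "servo_tool", "data": {
  "moves": "-3 0.5 0 0;-3 0.5 0 0;-3 0.5 0 0;-3 0.5 0 0;-3 0.5 0 0;-3 0.5 0 0;-3 0.5 0 0;-2 0.3 0 0;0 0 0 0"
}}

```text
t: 12.28
position: [462.6, -118.8, 100.1]
orientation: [0.081, 0.997, -0.0, -0.001]
contact_force: [1.3, 0.9, -0.1]
opening: 0.7
grip_force: 0.8
```

```bash
python3 - <<'E'
from h import *
s=ctrl.observe();print(s["t"],s["position"])
p=ctrl.camera_params("wrist");w=ctrl.get_image("wrist")[:,:,::-1].copy();cv2.imwrite("pics/w6.png",w)
try: off(w,p)
except Exception as e: print(e)
E
```

```text
12.2833 [ 462.57449015 -118.80132443  100.14419198]
collar box 576 639 281 347 cam xb,z [-112.1  247.1]
axis dir 27.46 D 199.6 collar mid 26.67 radius 16.2
470 299.5 336.5 r 9.047514143823822
485 300.5 336.5 r 8.797597926164753
500 300.5 336.5 r 8.796254136638145
view tilt 27.254301407289166 OFFSET -2.0202776939709426 axis err mm -0.7158772053062229
```

View pics/w6.png

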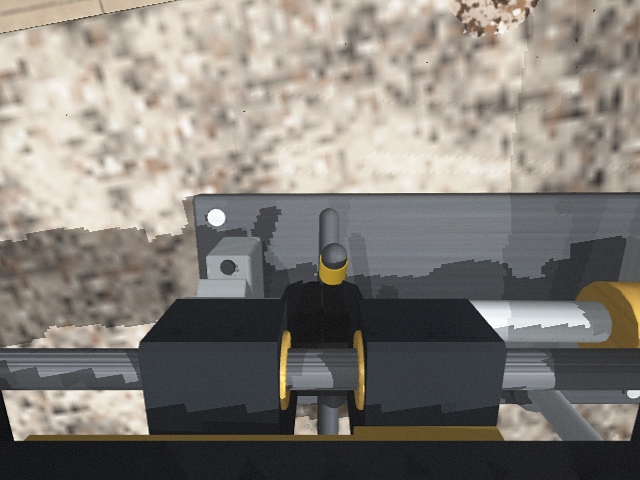

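The yellow-ringed spoke at (335,262) now leans towards the robot, but the collar is partly out of frame. I'll lift to the earlier viewing spot and measure.

>>> {"op": "servo_tool", "data": {
  "moves": "0 0 20 0;8 2 30 0;0 0 14 0;0 0 0 0;0 0 0 0"
}}

```text
t: 12.75
position: [470.7, -117.1, 164.1]
orientation: [0.081, 0.997, -0.0, -0.001]
contact_force: [0.0, -0.6, 0.4]
opening: 0.2
grip_force: 0.0
```

```bash
cat > look.py <<'E'
from h import *
import sys
s=ctrl.observe();print(s["t"],s["position"])
p=ctrl.camera_params("wrist");w=ctrl.get_image("wrist")[:,:,::-1].copy();cv2.imwrite(f"pics/{sys.argv[1]}.png",w)
off(w,p)
x=cv2.resize(w[170:350,270:640],None,fx=2.1,fy=2.1,interpolation=2);cv2.imwrite(f"pics/c{sys.argv[1]}.png",x)
E
python3 look.py w7
```

```text
12.75 [ 470.66834015 -117.09532479  164.14771012]
collar box 514 588 234 302 cam xb,z [-104.4  311.1]
axis dir 19.29 D 255.5 collar mid 20.09 radius 22.0
470 250.5 279.5 r 9.418297840671253
485 249.5 279.5 r 9.743251109533457
500 249.5 279.5 r 9.742113927305262
view tilt 19.56626393839646 OFFSET 2.3244847867272345 axis err mm 1.2341710866239033
```

View pics/cw7.png

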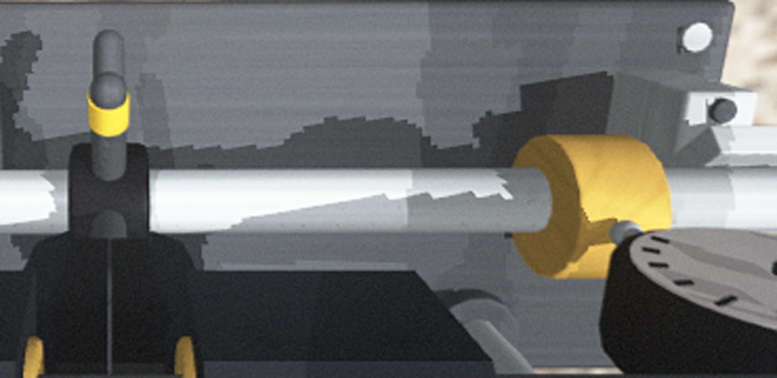

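The yellow spoke now leans towards the robot, with its end at crop (108,90), and the plunger rests on the collar. I'll find the rotation so far from the spoke tip.

```bash
python3 - <<'E'
from h import *
p=ctrl.camera_params("wrist")
for x0 in(-20,-19,-18):
  for a in(40,45,50,55,60):
    t=np.radians(a);X=O+(x0-50*np.sin(t))*XB-75*YB+[0,0,70+50*np.cos(t)];print(x0,a,proj_p(p,X).round(1),end=" ")
  print()
E
```

```text
-20 40 [317.8 232. ] -20 45 [317.8 224.8] -20 50 [317.8 218.2] -20 55 [317.8 212.1] -20 60 [317.8 206.7] 
-19 40 [317.8 233.8] -19 45 [317.8 226.6] -19 50 [317.8 220. ] -19 55 [317.8 213.9] -19 60 [317.8 208.5] 
-18 40 [317.8 235.6] -18 45 [317.8 228.4] -18 50 [317.8 221.8] -18 55 [317.8 215.7] -18 60 [317.8 210.2]
```

Total rotation is about 56°, and fitting both offsets puts the high spot about 14° short of the top. I'll push the next spoke about 14°.

>>> {"op": "servo_tool", "data": {
  "moves": "21 -4 0 0;20 -4 0 0;0 0 -15 0;0 0 -15 0;0 0 -15 0;0 0 -11 0;0 0 -8 0;0 0 0 0;0 0 0 0"
}}

```text
t: 13.55
position: [512.1, -124.5, 99.8]
orientation: [0.081, 0.997, 0.0, -0.001]
contact_force: [-0.3, 0.2, -0.2]
opening: 0.5
grip_force: 0.0
```

>>> {"op": "servo_tool", "data": {
  "moves": "-3 0.5 0 0;-3 0.5 0 0;-3 0.5 0 0;-2.5 0.4 0 0;-1.5 0.2 0 0;-1 0.2 0 0;0 0 0 0;0 0 0 0"
}}

```text
t: 14.22
position: [499.4, -122.3, 100.6]
orientation: [0.081, 0.997, 0.0, 0.001]
contact_force: [3.3, 0.5, 2.3]
opening: 0.4
grip_force: 1.5
```

>>> {"op": "servo_tool", "data": {
  "moves": "3 -0.5 0 0;3 -0.5 0 0;0 0 20 0;0 0 30 0;-20 4 14 0;-20 4 0 0;0 0 0 0;0 0 0 0"
}}

```text
t: 14.88
position: [463.2, -115.7, 164.0]
orientation: [0.081, 0.997, -0.0, -0.001]
contact_force: [0.9, -0.6, 0.3]
opening: 0.5
grip_force: 0.0
```

```bash
python3 look.py w8
```

```text
14.8833 [ 463.16167508 -115.74287351  164.01794805]
collar box 513 587 246 313 cam xb,z [-111.8  311.1]
axis dir 20.86 D 258.0 collar mid 21.64 radius 21.8
470 262.5 292.5 r 9.784402557240853
485 262.5 292.5 r 9.783214037369099
500 264.5 292.5 r 9.125838692843505
view tilt 21.3403159441324 OFFSET 1.3360324385853952 axis err mm 2.1783489837611034
```

The offset is 1.34 mm, against about 1.3–1.6 expected at the top. Now I'll check the dial.

>>> {"op": "servo_tool", "data": {
  "moves": "0 18 6 0;0 18 0 0;0 18 0 0;0 0 0 0;0 0 0 0"
}}

```text
t: 15.35
position: [465.2, -60.8, 169.9]
orientation: [0.08, 0.997, 0.0, -0.0]
contact_force: [-0.5, -0.6, -0.6]
opening: 0.5
grip_force: 0.0
```

```bash
python3 - <<'E'
from h import *
s=ctrl.observe();print(s["t"],s["position"])
p=ctrl.camera_params("wrist");w=ctrl.get_image("wrist")[:,:,::-1].copy();cv2.imwrite("pics/w9.png",w)
print(proj_p(p,np.array([498,23,153.])))
cv2.imwrite("pics/c9.png",cv2.resize(w[200:400,400:640],None,fx=3,fy=3,interpolation=2))
E
```

```text
15.35 [465.21741442 -60.82324049 169.87410698]
[510.46537459 322.86755841]
```

View pics/c9.png

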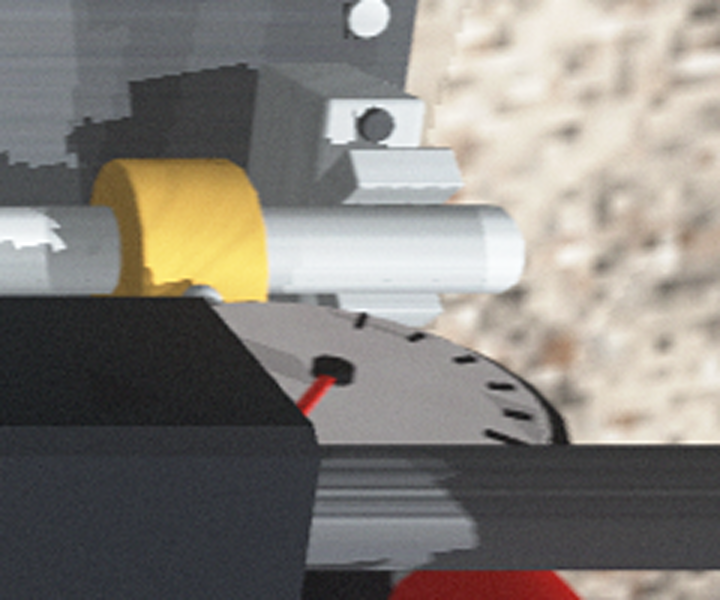

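The dial appears upside down from here (robot's left on the image right), with the needle running from the hub (335,372) towards (308,408). I'll convert that direction to a reading.

```bash
python3 - <<'E'
from h import *
p=ctrl.camera_params("wrist");c=np.array([498,23,153.])
d=np.array([308-335,408-372]);print("image",np.degrees(np.arctan2(d[1],d[0])))
f=lambda a,r:(proj_p(p,c+r*(-YB*np.sin(np.radians(a))+np.array([0,0,1])*np.cos(np.radians(a))))-proj_p(p,c))
for r in range(0,15):
    q=f((r-7)*20.6,12);e=f((r-7)*20.6,28)*3+(335,372);print(r,np.degrees(np.arctan2(q[1],q[0])).round(0),e.round())
E
```

```text
image 126.86989764584402
0 -63.0 [368. 309.]
1 -25.0 [431. 327.]
2 -7.0 [488. 352.]
3 3.0 [530. 383.]
4 11.0 [551. 415.]
5 19.0 [542. 445.]
6 29.0 [503. 466.]
7 45.0 [436. 474.]
8 79.0 [354. 467.]
9 130.0 [273. 446.]
10 161.0 [206. 417.]
11 176.0 [163. 385.]
12 -175.0 [145. 354.]
13 -167.0 [151. 329.]
14 -158.0 [178. 310.]
```

The dial reads about 9.0 mm. With the carriage at about 38.7 mm, the highest spot should read 8.9, so the collar's high spot is under the plunger. The marks also line up with the projection. The arm is clear, so I'm handing in.

```bash
python3 -c "
from station import ctrl
print(ctrl.finish_job())"
```

```text
the job is handed in; nothing more can be done
None
```

I handed in the job with the gauge lowered and the plunger reading about 9.0 mm, against about 8.9 mm expected at the collar's highest spot; everything is let go, and no verdict was returned. While lowering, the carriage hit a hard stop at about 33 N, most likely its own end stop; I backed it off 6 mm and saw no sign of a jam.

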